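# Put the sliding V-rest back on the tube jig and clamp it

## Task

The tube jig's sliding V-rest was taken off for cleaning and stands on the bench beside its rail. Slide it onto the dovetail from the rail's open end, the way round it stands (knob on the left, seen from the open end), and push it up against the stop on the rail with light but definite pressure (felt, not just close; never rammed). Then turn its side clamp knob clockwise by feel until it holds firmly, without forcing it, and let go with the V-rest still against the stop. Leave the other things on the bench alone.

Things in the scene. Friction and masses are not known exactly. Their poses are not given: they have to be found in the camera images.
- carriage: Loose sliding V-rest, 0.6 to 1.0 kg: aluminium saddle 70 mm long (its x) x 72 wide, plate 21 to 35 mm above its underside; dark steel V-block 44 long x 30 wide on the middle, 35 to 55 (grip its two end faces, along x). Dovetail channel along x below, roof at 21, 0.9 mm clear of the rail's flanks. Ear with clamp knob on +y. Origin: middle of underside, 13 mm over the rail's origin when on it
- carriage_front (a point): Middle of the carriage's front end face (x = +35 mm, 28 above its underside): the face that meets the stop
- clamp_knob: Black fluted round knob, 34 mm across, 52 to 74 mm above the carriage's underside, on a slim stem at y = +34.2 mm. Origin on its axis, level with that underside. 0.5 to 1.4 rad clockwise from its start (wear varies) its eccentric bites on a sprung strip in the rail, drawing the carriage up to 2 mm to the knob's side; held torque then rises: at 0.3 N m hardly holds, 0.55 firm, over 0.8 forced
- knob_grip (a point): On the knob's axis, 67 mm above the carriage's underside: a TCP height of 80 mm above it keeps the fingertips clear of the V-block
- rail: Jig bed, screwed down: grey base plate 224 x 104 x 10 mm; steel dovetail rail along its x from x = -100 (open end, tapered 2.5 mm all round over 12 mm as a lead-in) to +100; 48 wide at the top, z = 34, 34 wide at its root; a like V-block fixed at x = 64 to 100, up to z = 68. Origin: middle of underside. The carriage goes on with its x along the rail's x
- rail_end: The 12 mm long tapered lead-in at the rail's open end. Origin: in the end face's plane, on the rail's middle line, level with the rail's top (x = -100, z = 34 of the bed); the taper takes 2.5 mm off the top, sides and flanks there. The carriage must not be rammed on it: over 25 N burrs it
- set_stop: Dark steel stop, a saddle 18 mm long x 66 wide clamped on the rail, its top 12 mm above the rail's top; it cannot move. Origin: middle of the face that meets the carriage, level with the rail's top; x along the rail, away from the open end. Press the carriage on it with about 5 to 10 N to be sure it is home; it bruises above 25 N
- pipe_stub: Bystander: rusty sawn pipe stub, 42 mm across, 62 tall, standing; origin under its middle
- weld_magnet: Bystander: red arrow-shaped welding magnet, 72 x 90 x 14 mm, lying flat; origin under its middle
- mug: Bystander: striped mug, 86 across, 90 tall; origin under its middle
- tape_measure: Bystander: yellow tape measure, 37 x 85 x 65 mm, standing; origin under its middle
- spanner_1: Bystander: small open-ended spanner, 153 mm long, lying flat; origin under its middle

How it is judged:
On the way:
1. the carriage is on the dovetail and pressed (over 3 N) up against the stop (x of carriage_front in the frame of set_stop between -0.002 and 0.002 m and y of carriage in the frame of rail between -0.003 and 0.003 m and z of carriage in the frame of rail between 0.011 and 0.0155 m and angle between the x axis of carriage and the x axis of rail, either way round below 0.04 rad and contact force between carriage and set_stop above 3 N), for 0.2 s.
At the end, for the whole second after the job is handed in: the carriage sits on the rail (within 3 mm, aligned within 0.04 rad) with its front within 2 mm of the stop, the knob's eccentric presses on the rail with over 12 N, and all is at rest and released (x of carriage_front in the frame of set_stop between -0.002 and 0.002 m and y of carriage in the frame of rail between -0.003 and 0.003 m and z of carriage in the frame of rail between 0.011 and 0.0155 m and angle between the x axis of carriage and the x axis of rail, either way round below 0.04 rad and contact force between clamp_knob and rail above 12 N and linear speed of carriage below 0.01 m/s); the robot touches nothing.
It fails at once if the carriage presses the stop with over 25 N (contact force between carriage and set_stop above 25 N).
It fails at once if the carriage is rammed against the rail's open end with over 25 N (contact force between carriage and rail_end above 25 N).
It fails at once if the clamp is forced (eccentric on the rail over 60 N) (contact force between clamp_knob and rail above 60 N).
It fails at once if a bystander is pushed more than 30 mm (distance of any of pipe_stub, weld_magnet, mug, tape_measure, spanner_1 from where it was at the start of the episode above 0.03 m).
It also fails if it takes over 72 s, if anything falls off the work surface, if the arm or the gripper's body presses on something with over 40 N, if the wrist force passes 120 N, or if a joint passes its speed limit or range.

## Robot

A 7-joint arm with a two-finger parallel gripper is mounted at the origin on a cart in front of the work surface, level with it; the furniture and walls round the work are solid. World frame = base frame: x ahead of the robot, y to its left, z up, the work surface at z = 0. Lengths are in m, angles in rad, forces in N, time in s.
With the tool pointing down it reaches from about 0.4 to 0.9 m from the base axis. Payload 5.6 kg.
Tool frame: the origin (TCP) lies between the finger pads, 19 mm behind the fingertips; this is the grasp point; z points along the fingers, y is the line along which they close (so a half turn about z gives the same grasp; the last joint's range is limited). The gripper opens to 92 mm and grips with 3 to 60 N. Pads are 20 mm wide; open, the fingers measure 128 mm over their backs; the gripper's body (75 mm by 189 mm) begins 69 mm behind the grasp point.
Start: joints at [-1.275, 0.468, -0.012, 1.603, 0.006, 1.071, -0.056], TCP at [0.216, 0.613, 0.233] pointing down, gripper open.
Joint ranges: [-2.53, 2.53], [-0.31, 2.02], [-1.57, 1.55], [0.28, 2.44], [-1.29, 4.43], [0.15, 1.84], [-2.92, 2.92]. Speed limits (rad/s): [2.57, 2.57, 3.14, 3.14, 3.14, 3.14, 3.14].

## Interface

Orientations are given as a 3x3 rotation matrix whose columns are the frame's x, y, z axes.
In Python, from station import env, effector, solver, viewer, workorder, search_frame, tip_of gives the robot as it stands. Calls block until the motion is done:
- env.reach(position, orientation): joint-space move of the TCP to a pose.
- env.movel(position, frame=None, rate=0.15): straight line of the TCP; frame=None keeps the orientation; rate is the mean speed in m/s.
- env.goto_joints(angles): joint-space move.
- effector.release() and effector.grasp(squeeze=None): open the fingers fully, or close them until they stop; squeeze is the grip in N (None keeps the last).
- env.pause(seconds).
- solver.inverse_kinematics(position, orientation): joint angles nearest the present ones, or None.
- env.sense(): the state.
- viewer.read_camera(name): name is "side" or "top"; returns (picture, depth): 400x640x3 uint8, red, green, blue; 400x640 float32, m along the optical axis (not along the pixel's ray), 0 where there is no reading.
- viewer.camera_info(name): a dict with "intrinsics" (3x3 intrinsics, pixels), "eye" and "rotation" of the camera in the world. Camera axes: x right, y up, looking along -z (the intrinsics and any distortion apply to the point x, -y, -z); pixel columns grow to the right and rows downward; lengths in m; the calibration is good to about 2 mm. A picture is of the moment at which its call begins. camera_info takes no time and is no camera call.
A pose or a line that the arm cannot do raises env.PlanningError and nothing moves.
- workorder.finish_job(): hands the job in; it is judged then, once.
Trained networks look in the newest picture that a camera, given by its name, has taken for a name from the list of things; names that differ only in an ending like _2 or _b are one class to them, and where a whole thing is asked for, a point or a joint stands for the part that bears it (a point fixed in the world has none). Each returns a list of dicts, best first, with "score" (0 to 1); they miss things now and then, are a little off and sometimes report something else, mostly with a low value. They report only what shows in the picture. A call takes as long as a camera call.
- search_frame(camera, name): "at" ([x, y, z] in m, in world coordinates, good to about 4 mm: the middle of the surface that is visible of it).
- tip_of(camera, name): "at" ([x, y, z] in m, in world coordinates, good to about 4 mm: a listed point, or the origin of a listed thing).
The state is a dict: "t": time; "joint_positions": joint angles; "joint_velocities": joint speeds; "tau": joint torques, N m; "ee_pos": TCP position; "tcp_rot": TCP orientation; "wrist_force": force on the tool from outside, world axes, zero at the start; "moment": the same for the moment, N m; "gripper_width": finger opening in m; "grasp_force": force on a finger pad.
Only numpy, scipy, OpenCV 4.12 (cv2) and the standard library are available. Lean on these libraries where they do the work, as an engineer would, in place of code of your own. Each camera call takes 0.05 s, during which the arm holds its last target. There are 200 camera calls.

## Working session

There is one attempt and no reset: what is moved stays moved. The work goes in short steps, each a Python script; the robot and the scene stay as the last script left them, time stands still between calls to the robot, and variables do not carry over. Pictures are saved under pics/ and viewed, at most 10 in all, crops included, and the job is handed in when it is done.

```bash
ls; mkdir -p pics
python3 - <<'E'
from station import env, viewer, search_frame, tip_of
import cv2, numpy as np
for c in ("side","top"):
    p,d=viewer.read_camera(c); cv2.imwrite(f"pics/{c}0.png",p[:,:,::-1]); np.savez(f"pics/{c}0.npz",p=p,d=d)
    i=viewer.camera_info(c); print(c,{k:np.round(v,4).tolist() if k!='distortion' else v for k,v in i.items()})
    for n in ("carriage","carriage_front","clamp_knob","knob_grip","rail","rail_end","set_stop"):
        print(c,n,[(np.round(r["at"],4).tolist(),round(r["score"],2)) for r in tip_of(c,n)[:2]])
s=env.sense(); print(s["t"],s["tcp_rot"],s["wrist_force"])
E
```

```text
pics
side {'intrinsics': [[421.2075, 0.0, 316.5582], [0.0, 421.2075, 198.9627], [0.0, 0.0, 1.0]], 'eye': [0.2029, -0.8184, 0.4977], 'rotation': [[0.916, 0.2123, -0.3404], [-0.4011, 0.4681, -0.7874], [-0.0079, 0.8578, 0.5139]]}
side carriage [([0.4602, -0.2926, -0.0006], 0.63)]
side carriage_front [([0.4867, -0.2638, 0.0293], 0.62)]
side clamp_knob []
side knob_grip [([0.4346, -0.2692, 0.0635], 0.81)]
side rail [([0.4948, -0.1011, 0.0037], 0.89)]
side rail_end [([0.4335, -0.1791, 0.0328], 0.63)]
side set_stop [([0.4898, -0.1032, 0.0348], 0.81), ([0.5882, -0.1761, -0.0002], 0.5)]
top {'intrinsics': [[418.009, 0.0, 315.3], [0.0, 418.009, 195.2701], [0.0, 0.0, 1.0]], 'eye': [0.3996, -0.1723, 0.9137], 'rotation': [[-0.0044, 0.9931, -0.1175], [-0.9993, -0.0087, -0.036], [-0.0368, 0.1173, 0.9924]]}
top carriage [([0.4579, -0.2908, 0.0], 0.96)]
top carriage_front [([0.4823, -0.2672, 0.0292], 0.8), ([0.4328, -0.1786, 0.0339], 0.71)]
top clamp_knob [([0.4304, -0.2709, 0.0008], 0.79)]
top knob_grip [([0.4317, -0.27, 0.0636], 0.88), ([0.6905, -0.0048, -0.0047], 0.24)]
top rail [([0.4951, -0.0996, 0.0011], 0.61), ([0.4791, -0.267, 0.0264], 0.35)]
top rail_end [([0.4361, -0.1774, 0.0364], 0.58), ([0.456, -0.2895, 0.0023], 0.58)]
top set_stop [([0.4948, -0.1032, 0.0377], 0.64)]
0.8 [[-9.43134555e-01  3.32411208e-01  1.19754982e-05]
 [ 3.32411208e-01  9.43134555e-01 -1.89533796e-05]
 [-1.75948220e-05 -1.38947974e-05 -1.00000000e+00]] [ 0.09446982 -0.16561807 -0.80964834]
```

View pics/top0.png

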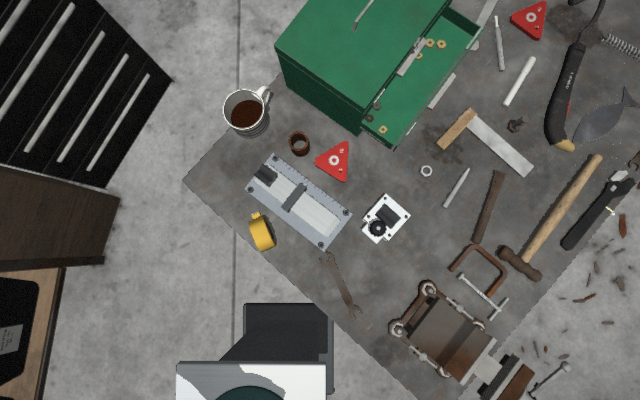

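View pics/side0.png

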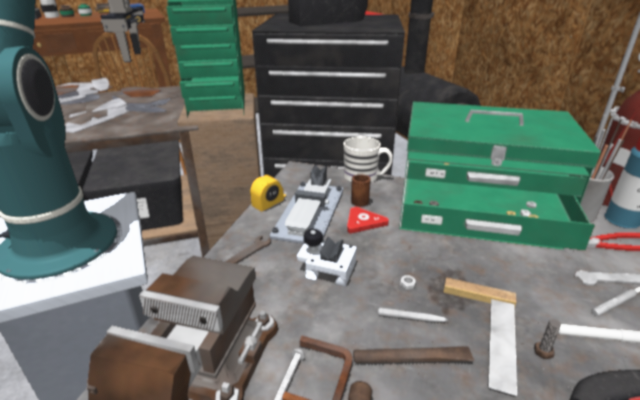

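The rail's open end is at about (340,228) in the top view, the stop at (295,197) and the fixed V-block at (266,176). The carriage is at (385,218) with its knob at (377,228). In the side view the knob is at (313,237) and the carriage body at (330,260). The carriage stands roughly parallel to the rail, so next I fit both from depth.

```bash
cat > h.py <<'E'
import numpy as np, cv2
from station import env, effector, solver, viewer, workorder, search_frame, tip_of
def cloud(c,pd=None):
    p,d=pd if pd else viewer.read_camera(c)
    i=viewer.camera_info(c); K=i["intrinsics"]; v,u=np.mgrid[:d.shape[0],:d.shape[1]]
    X=np.stack([(u-K[0,2])/K[0,0]*d,-(v-K[1,2])/K[1,1]*d,-d],-1)
    return X@np.array(i["rotation"]).T+np.array(i["eye"]), p, d>0
def rect(P):
    (c,(w,h),a)=cv2.minAreaRect((P[:,:2]*1000).astype(np.float32))
    a=a if w>h else a+90
    return np.round(c,1),round(max(w,h),1),round(min(w,h),1),round((a+90)%180-90,1)
def sel(P,m,c,r,lo,hi): return P[m&(np.hypot(P[...,0]-c[0],P[...,1]-c[1])<r)&(P[...,2]>lo)&(P[...,2]<hi)]
E
python3 - <<'E'
from h import *
for c in("top","side"):
    z=np.load(f"pics/{c}0.npz"); P,p,m=cloud(c,(z["p"],z["d"]))
    for n,ctr,r in (("carr",(.459,-.292),.075),("rail",(.495,-.10),.135)):
        Q=sel(P,m,ctr,r,-.02,.12); h,e=np.histogram(Q[:,2]*1000,np.arange(-8,92,3)); print(c,n,dict(zip(e[:-1].tolist(),h.tolist())))
    print(c,"carr plate",rect(sel(P,m,(.459,-.292),.065,.025,.045)),"all",rect(sel(P,m,(.459,-.292),.07,.02,.1)))
    Q=sel(P,m,(.459,-.292),.07,.048,.06); print("vblk",rect(Q),Q.mean(0))
    Q=sel(P,m,(.431,-.27),.03,.066,.085); print("knob",rect(Q),Q.mean(0))
    print("base",rect(sel(P,m,(.495,-.1),.128,.006,.014)), "top",rect(sel(P,m,(.495,-.1),.115,.028,.038)))
    Q=sel(P,m,(.495,-.1),.1,.0415,.0495);print("stop",rect(Q),Q.mean(0))
    Q=sel(P,m,(.545,-.035),.05,.06,.075);print("fixedV",rect(Q),Q.mean(0))
E
```

```text
top carr {-8: 3, -5: 271, -2: 1503, 1: 556, 4: 14, 7: 1, 10: 2, 13: 2, 16: 2, 19: 4, 22: 3, 25: 2, 28: 14, 31: 249, 34: 484, 37: 76, 40: 10, 43: 43, 46: 75, 49: 68, 52: 90, 55: 48, 58: 4, 61: 1, 64: 3, 67: 14, 70: 72, 73: 116, 76: 9, 79: 0, 82: 0, 85: 0, 88: 0}
top rail {-8: 9, -5: 691, -2: 3434, 1: 1186, 4: 203, 7: 1284, 10: 1275, 13: 464, 16: 136, 19: 36, 22: 16, 25: 13, 28: 91, 31: 869, 34: 739, 37: 71, 40: 43, 43: 176, 46: 144, 49: 59, 52: 56, 55: 87, 58: 169, 61: 287, 64: 171, 67: 60, 70: 5, 73: 0, 76: 0, 79: 0, 82: 0, 85: 0, 88: 0}
top carr plate (array([ 449.2, -282.6]), 94.1, 69.9, -42.4) all (array([ 449.2, -282.6]), 94.1, 69.9, -42.4)
vblk (array([ 444.7, -278.2]), 65.1, 43.8, -43.0) [ 0.45671602 -0.29002942  0.05271832]
knob (array([ 432.3, -267.2]), 32.5, 32.3, 88.2) [ 0.43194016 -0.26619783  0.0730426 ]
base (array([ 499.5, -108. ]), 238.8, 228.1, -38.5) top (array([489.8, -78.3]), 201.8, 177.3, 23.1)
stop (array([512.3, -63.4]), 185.3, 91.0, -32.4) [ 0.49565855 -0.08739517  0.04563519]
fixedV (array([544.7, -36.9]), 36.2, 29.9, 52.8) [ 0.54480119 -0.03683981  0.06530346
[... 414 characters left out ...]
: 111, 40: 121, 43: 147, 46: 187, 49: 100, 52: 98, 55: 91, 58: 112, 61: 171, 64: 102, 67: 38, 70: 1, 73: 0, 76: 0, 79: 0, 82: 0, 85: 0, 88: 0}
side carr plate (array([ 449.7, -285. ]), 93.2, 72.4, -42.1) all (array([ 449.7, -285. ]), 93.2, 72.4, -42.1)
vblk (array([ 444.9, -280.2]), 64.6, 44.7, -43.3) [ 0.45206549 -0.29167448  0.05338134]
knob (array([ 431.8, -269.5]), 32.6, 31.5, -32.7) [ 0.43050213 -0.27289564  0.0726961 ]
base (array([ 503.1, -100.6]), 231.9, 220.4, -0.7) top (array([492.1, -93. ]), 193.6, 159.1, 20.2)
stop (array([500.2, -78.5]), 190.7, 89.7, -2.2) [ 0.49138838 -0.07987489  0.04569991]
fixedV (array([544.3, -39.9]), 38.8, 30.5, 51.2) [ 0.54336167 -0.04113022  0.06506149]
```

```bash
cat > fit.py <<'E'
from h import *
from scipy.optimize import minimize
def loc(P,q): 
    c,s=np.cos(q[2]),np.sin(q[2]); d=P[:,:2]*1000-q[:2]; return d@[c,s], d@[-s,c]
def railh(P,q):
    x,y=loc(P,q); h=np.zeros(len(P)); B=lambda a,b,w:(x>a)&(x<b)&(abs(y)<w)
    h[B(-112,112,52)]=10; h[B(-97,100,24)]=34; h[B(q[3],q[3]+18,33)]=46
    bad=B(60,104,19)
    return np.where(bad,np.nan,h)
def carh(P,q):
    x,y=loc(P,q); h=np.zeros(len(P)); h[(abs(x)<35)&(abs(y)<36)]=35
    v=(abs(x)<22)&(abs(y)<15); h[v]=np.nan; h[np.hypot(x,y-34.2)<17]=74
    h[(y>33)&(np.hypot(x,y-34.2)>=17)]=np.nan
    return h
def fit(Ps,f,q0,steps):
    def cost(q): return sum(np.nanmean(np.minimum(abs(P[:,2]*1000-f(P,q)),12)) for P in Ps)
    best=None
    for k in range(6):
        S=np.array([q0]+[np.array(q0)+np.random.default_rng(k*9+i).uniform(-1,1,len(q0))*steps for i in range(len(q0))])
        r=minimize(cost,q0,method="Nelder-Mead",options=dict(initial_simplex=S,xatol=.02,fatol=1e-4,maxiter=500))
        if best is None or r.fun<best.fun: best=r
    q=best.x.copy(); q[2]=np.degrees(q[2]); return np.round(q,2),round(best.fun,2)
E
python3 - <<'E'
from fit import *
C={}
for c in("top","side"):
    z=np.load(f"pics/{c}0.npz"); P,p,m=cloud(c,(z["p"],z["d"])); C[c]=(P,m)
R={c:sel(*C[c],(.495,-.1),.125,-.02,.1) for c in C}; K={c:sel(*C[c],(.458,-.291),.062,-.02,.1) for c in C}
for n,Ps in (("top",["top"]),("side",["side"]),("both",["top","side"])):
    print(n,"rail",fit([R[c] for c in Ps],railh,[495,-100,np.radians(52),0],[5,5,.05,6]),"car",fit([K[c] for c in Ps],carh,[457.5,-291.3,np.radians(47.3)],[4,4,.05]))
# reach checks
def Ry(a,flip=0):
    y=np.array([np.cos(a),np.sin(a),0]); z=np.array([0,0,-1.]); return np.stack([np.cross(y,z),y,z],1)
for nm,pos,a in (("grasp",(.4575,-.2913,.058),47.3),("end",(.405,-.215,.1),52),("home",(.475,-.125,.071),52),("knob",(.445,-.105,.093),52)):
  for d in (-180,-90,0,90,180):
    q=solver.inverse_kinematics(np.array(pos),Ry(np.radians(a+d))); print(nm,d,None if q is None else np.round(q,2))
E
```

```text
top rail (array([ 4.9407e+02, -1.0120e+02,  5.1690e+01, -1.2000e-01]), np.float64(2.9)) car (array([ 457.15, -290.06,   47.29]), np.float64(1.53))
side rail (array([ 494.25, -103.  ,   51.86,   -0.58]), np.float64(4.77)) car (array([ 457.49, -292.54,   45.86]), np.float64(4.67))
both rail (array([ 494.08, -101.26,   51.78,   -0.55]), np.float64(7.78)) car (array([ 458.16, -291.76,   48.08]), np.float64(6.35))
grasp -180 [-0.16  0.71  0.88  2.03 -0.79  0.79 -1.11]
grasp -90 [-0.    0.62  0.66  2.02 -0.59  0.7   0.28]
grasp 0 [ 0.2   0.56  0.39  2.   -0.34  0.64  1.63]
grasp 90 [-0.38  1.08  1.33  2.04 -1.2   1.16 -2.37]
grasp 180 [-0.16  0.71  0.88  2.03 -0.79  0.79 -1.11]
end -180 [-0.46  0.6   1.12  2.21 -0.78  0.81 -1.05]
end -90 [-0.27  0.46  0.84  2.2  -0.54  0.7   0.28]
end 0 [-0.06  0.39  0.57  2.19 -0.35  0.65  1.66]
end 90 [-0.56  0.81  1.35  2.21 -1.    1.   -2.42]
end 180 [-0.46  0.6   1.12  2.21 -0.78  0.81 -1.05]
home -180 [-0.65  0.75  1.11  2.15 -0.94  0.86 -1.18]
home -90 [-0.48  0.59  0.85  2.14 -0.7   0.71  0.18]
home 0 [-0.28  0.5   0.58  2.13 -0.46  0.63  1.53]
home 90 [-0.04  0.46  0.28  2.11 -0.22  0.6   2.87]
home 180 [-0.65  0.75  1.11  2.15 -0.94  0.86 -1.18]
knob -180 [-0.71  0.62  1.12  2.22 -0.81  0.81 -1.28]
knob -90 [-0.54  0.48  0.86  2.21 -0.59  0.69  0.07]
knob 0 [-0.33  0.41  0.58  2.2  -0.38  0.63  1.43]
knob 90 [-0.15  0.38  0.36  2.19 -0.23  0.61  2.86]
knob 180 [-0.71  0.62  1.12  2.22 -0.81  0.81 -1.28]
```

```bash
cat >> h.py <<'E'
def Ry(deg):
    a=np.radians(deg); y=np.array([np.cos(a),np.sin(a),0]); z=np.array([0,0,-1.]); return np.stack([np.cross(y,z),y,z],1)
def st(tag=""):
    s=env.sense(); print(tag,"t%.1f"%s["t"],"p",np.round(np.array(s["ee_pos"])*1000,1),"F",np.round(s["wrist_force"],1),"M",np.round(s["moment"],2),"w%.1f g%.1f"%(s["gripper_width"]*1000,s["grasp_force"]),"q",np.round(s["joint_positions"],2)); return s
E
python3 - <<'E'
from h import *
for c in("top","side"):
    z=np.load(f"pics/{c}0.npz"); P,p,m=cloud(c,(z["p"],z["d"])); Q=P[m&(P[...,2]>.1)&(P[...,2]<.6)]
    a=np.degrees(np.arctan2(Q[:,1],Q[:,0])); r=np.hypot(Q[:,0],Q[:,1])
    for lo in range(-50,80,10):
        k=(a>=lo)&(a<lo+10)&(r>.3)
        if k.sum()>5: print(c,lo,round(np.percentile(r[k],2),2),end="; ")
try:
    env.movel([.42,.02,.23],Ry(47.5),rate=.3)
except env.PlanningError as e: print(e); env.reach([.42,.02,.23],Ry(47.5))
st("via")
env.reach([.4575,-.2913,.15],Ry(47.5)); st("above")
for c in("top","side"):
    p,d=viewer.read_camera(c); np.savez(f"pics/{c}1.npz",p=p,d=d); cv2.imwrite(f"pics/{c}1.png",p[:,:,::-1])
E
```

```text
top -40 0.93; top -30 0.68; top -20 0.68; top -10 0.73; side -40 0.91; side -30 0.68; side -20 0.69; side -10 0.74; side 0 1.88; side 10 2.17; side 20 1.17; side 30 1.08; side 40 1.03; side 50 0.86; side 60 0.56; side 70 0.55; via t3.0 p [419.7  20.8 229.9] F [ 0.9  0.1 -0.6] M [-0.    0.01 -0.06] w91.8 g0.0 q [-0.57  0.06  0.46  2.16 -0.04  0.92  0.75]
above t4.3 p [ 458.2 -289.8  150. ] F [-0.6  0.1  0.9] M [-0.05  0.04 -0.02] w91.8 g0.0 q [-0.05  0.46  0.7   1.97 -0.39  0.85  1.7 ]
```

Run:
```python
from h import *
env.movel([.4575,-.2913,.058],Ry(47.5),rate=.12); st("down")
effector.grasp(squeeze=15); st("g15")
effector.grasp(squeeze=50); st("g50")
env.movel([.4575,-.2913,.115],rate=.12); st("up"); env.pause(.2); st("up")
for c in("top","side"):
    p,d=viewer.read_camera(c); np.savez(f"pics/{c}2.npz",p=p,d=d); cv2.imwrite(f"pics/{c}2.png",p[:,:,::-1])
a=cv2.imread("pics/top2.png")[120:300,230:470];b=cv2.imread("pics/side2.png")[140:320,200:440]
cv2.imwrite("pics/c2.png",cv2.resize(np.hstack([a,b]),None,fx=1.66,fy=1.66))
from fit import *
for c in("top","side"):
    z=np.load(f"pics/{c}2.npz"); P,_,m=cloud(c,(z["p"],z["d"]))
    Q=sel(P,m,(.432,-.268),.025,.122,.138); print(c,"knob",rect(Q),Q[:,2].mean())
```

```text
down t5.3 p [ 457.9 -291.6   58.5] F [ 0.2 -0.1 -0.3] M [-0.02  0.02 -0.03] w91.7 g0.0 q [ 0.04  0.6   0.59  2.01 -0.53  0.68  1.81]
g15 t6.1 p [ 457.6 -291.1   58. ] F [-0.1  0.8  0.8] M [ 0.08 -0.01 -0.03] w43.6 g15.0 q [ 0.04  0.6   0.59  2.01 -0.53  0.68  1.81]
g50 t6.3 p [ 457.6 -291.2   58. ] F [-0.6  2.   0.9] M [ 0.17 -0.06  0.01] w43.3 g50.0 q [ 0.04  0.6   0.59  2.01 -0.53  0.68  1.81]
up t6.9 p [ 456.9 -290.6  114.3] F [-0.1  0.2 -9.1] M [-0.05 -0.02  0.  ] w43.1 g50.0 q [-0.02  0.51  0.67  2.   -0.45  0.78  1.74]
up t7.1 p [ 456.9 -290.9  114.1] F [ 0.6 -0.4 -9.2] M [-0.08 -0.04  0.02] w43.3 g50.0 q [-0.02  0.51  0.67  1.99 -0.45  0.78  1.74]
top knob (array([0., 0.]), 0.0, 0.0, -90.0) nan
side knob (array([ 424.4, -275.5]), 29.2, 15.1, -42.5) 0.1277364138783147<stdin>:13: RuntimeWarning: Mean of empty slice.
  ret = ret.dtype.type(ret / rcount)
```

View pics/c2.png

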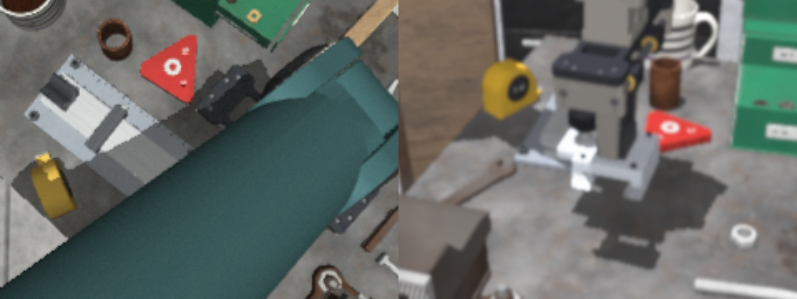

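The carriage is held level under the gripper, with the knob at about (575,140) in the side crop. The top view of it is blocked by the arm. Next I move to the pre-entry pose and check the knob position with the side camera.

```bash
cat >> h.py <<'E'
O=np.array([494.1,-101.4]); YAW=51.75
def rx(): a=np.radians(YAW); return np.array([np.cos(a),np.sin(a)]),np.array([-np.sin(a),np.cos(a)])
def W(x,y,z): e,n=rx(); return np.r_[O+x*e+y*n,z]/1000
def L(p): e,n=rx(); d=np.array(p)[:2]*1000-O; return np.round([d@e,d@n,p[2]*1000],1)
def rs(tag=""):
    s=env.sense(); e,n=rx(); F=np.array(s["wrist_force"]); r=dict(t=s["t"],p=L(s["ee_pos"]),F=np.array([F[:2]@e,F[:2]@n,F[2]]),M=np.array(s["moment"]))
    print(tag,"t%.1f"%r["t"],r["p"],"F",np.round(r["F"],1),"M",np.round(r["M"],2)); return r
E
python3 - <<'E'
from h import *
env.movel(W(-150,0,116),Ry(YAW),rate=.15); rs()
env.movel(W(-150,0,72.9),rate=.12); env.pause(.3); r=rs("pre"); st()
P,p,m=cloud("side"); cv2.imwrite("pics/s3.png",cv2.resize(p[150:300,200:440,::-1],None,fx=3.3,fy=3.3))
k=W(-150,34.2,0); Q=sel(P,m,k,.03,.076,.1); c=rect(Q); print("knob",c,L(np.r_[c[0]/1000,0]),Q[:,2].mean())
Q=sel(P,m,k,.021,.083,.094); print(L(np.r_[rect(Q)[0]/1000,0]))
for n in("clamp_knob","knob_grip","carriage","rail_end"):
    print(n,[(L(r["at"]),round(r["score"],2)) for r in tip_of("side",n)[:2]])
E
```

```text
t8.0 [-150.    -1.6  116.6] F [-0.1 -1.  -9.5] M [-0.13 -0.1  -0.04]
pre t8.8 [-149.8   -0.4   73.5] F [-0.8  0.8 -8.4] M [-0.09 -0.05  0.02]
 t8.8 p [ 401.7 -219.3   73.5] F [-1.1 -0.1 -8.4] M [-0.09 -0.05  0.02] w43.4 g50.0 q [-0.08  0.46  0.61  2.21 -0.47  0.6   1.78]
knob (array([ 366.1, -208.3]), 28.5, 10.3, -41.6) [-163.2   34.3    0. ] 0.08394007028862484
[-162.7   33.9    0. ]
clamp_knob []
knob_grip [(array([-151.3,   32.4,   79.7]), 0.61)]
carriage [(array([-149.9,    0.4,   15.8]), 0.66)]
rail_end []
```

View pics/s3.png

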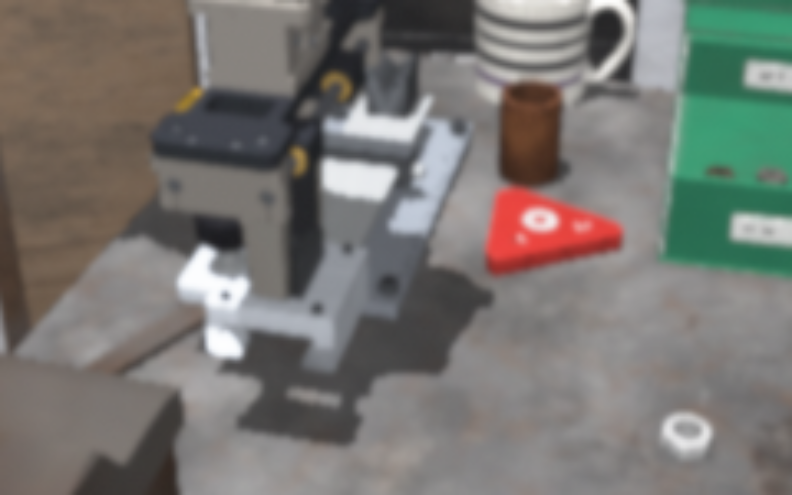

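```bash
cat >> h.py <<'E'
def creep(x,x1,y,z,step,rate,lim,F0,M0,gy=.05,yaw=None,log=4):
    i=0; yaw=YAW if yaw is None else yaw
    while x<x1-1e-6:
        x=min(x+step,x1); env.movel(W(x,y,z),Ry(yaw),rate=rate)
        s=env.sense(); e,n=rx(); F=np.array(s["wrist_force"]); F=np.array([F[:2]@e,F[:2]@n,F[2]])-F0; dM=np.array(s["moment"])-M0
        y+=np.clip(gy*F[1],-.3,.3) if abs(F[1])>1.5 else 0
        yaw+=np.clip(.5*dM[2],-.15,.15) if abs(dM[2])>.15 else 0
        i+=1
        stop=F[0]<-lim or abs(F[1])>15 or abs(F[2])>14
        if i%log==0 or stop: print("t%.1f cmd %.1f y%.2f yaw%.2f"%(s["t"],x,y,yaw),L(s["ee_pos"]),"F",np.round(F,1),"dM",np.round(dM,2))
        if stop: print("STOP"); break
    return x,y,yaw
E
python3 - <<'E'
from h import *
env.movel(W(-146,0,72.2),Ry(YAW),rate=.05); env.pause(.3); r=rs("base")
print(creep(-146,-112,0,72.2,1.5,.02,6,r["F"],r["M"],log=2), r["F"].tolist(), r["M"].tolist())
E
```

```text
base t9.6 [-146.1   -0.    72.2] F [-0.7  0.3 -9.3] M [-0.07 -0.02 -0.01]
t10.1 cmd -143.0 y0.00 yaw51.75 [-142.9   -0.    72.2] F [ 0.3 -0.2  0.7] dM [-0.02 -0.01  0.  ]
t10.6 cmd -140.0 y0.00 yaw51.75 [-139.9   -0.    72.2] F [ 1.2 -0.4  0.3] dM [ 0.02 -0.03  0.02]
t11.1 cmd -137.0 y0.00 yaw51.75 [-136.9   -0.    72.2] F [ 0.5  0.2 -0.4] dM [ 0.   -0.01  0.02]
t11.6 cmd -134.0 y0.00 yaw51.75 [-133.9    0.    72.2] F [ 0.1 -0.7  1.1] dM [-0.03  0.05 -0.04]
t12.1 cmd -131.0 y0.00 yaw51.75 [-130.9    0.    72.2] F [-0.1 -0.8 -0.2] dM [ 0.   -0.01  0.04]
t12.6 cmd -128.0 y0.00 yaw51.75 [-127.9    0.    72.2] F [0.3 0.1 1.5] dM [ 0.03 -0.    0.02]
t13.1 cmd -125.0 y0.00 yaw51.75 [-124.9   -0.    72.2] F [ 0.5 -0.  -0.1] dM [-0.01 -0.05 -0.06]
t13.6 cmd -122.0 y0.00 yaw51.75 [-121.9   -0.    72.2] F [ 0.9 -0.7  0.1] dM [-0.01 -0.08  0.03]
t14.1 cmd -119.0 y0.00 yaw51.75 [-118.9   -0.    72.2] F [ 0.3 -1.2  0.6] dM [-0.03 -0.02 -0.04]
t14.6 cmd -116.0 y0.00 yaw51.75 [-115.9   -0.    72.2] F [ 0.7 -0.7  0.7] dM [0.   0.02 0.05]
t15.1 cmd -113.0 y0.00 yaw51.75 [-112.8   -0.    72.2] F [ 0.4 -0.9  0.8] dM [ 0.02 -0.11 -0.04]
(-112, np.float64(-0.07529481149220119), 51.75) [-0.6790667921167807, 0.2634052877016103, -9.317929313268827] [-0.06606337665783263, -0.016952586885165884, -0.012687647557376931]
```

Run:
```python
from h import *
F0=np.array([-.2,.1,-9.]); M0=np.array([-.06,-.02,0])
x,y,yaw=creep(-112,-43,0,72.2,3,.035,6,F0,M0,log=3)
if x>=-43: print(creep(x,-30,y,72.2,.5,.012,5,F0,M0,yaw=yaw,log=3))
```

```text
t16.1 cmd -103.0 y0.00 yaw51.75 [-102.7   -0.    72.2] F [ 0.   0.1 -0.3] dM [ 0.01 -0.1  -0.01]
t16.8 cmd -94.0 y0.00 yaw51.75 [-93.7  -0.   72.2] F [ 1.3 -1.2  0. ] dM [-0.03 -0.15 -0.05]
t17.6 cmd -85.0 y-0.08 yaw51.75 [-84.7  -0.   72.2] F [-0.2 -0.5  0. ] dM [-0.02 -0.11 -0.02]
t18.3 cmd -76.0 y-0.08 yaw51.75 [-75.7  -0.1  72.2] F [0.6 0.1 0.1] dM [-0.02 -0.07 -0.  ]
t19.1 cmd -67.0 y-0.08 yaw51.75 [-66.7  -0.1  72.2] F [0.6 1.1 0.9] dM [-0.   -0.09 -0.01]
t19.8 cmd -58.0 y-0.08 yaw51.75 [-57.7  -0.   72.2] F [ 0.1  0.3 -0.4] dM [-0.05 -0.07  0.03]
t20.6 cmd -49.0 y-0.08 yaw51.75 [-48.7  -0.   72.2] F [ 0.5 -0.1 -0.4] dM [-0.03 -0.08  0.02]
t21.8 cmd -41.5 y-0.08 yaw51.75 [-41.5  -0.1  72.2] F [ 0.4 -0.2  0.3] dM [-0.05 -0.04  0.01]
t22.6 cmd -40.0 y-0.08 yaw51.75 [-39.9  -0.1  72.2] F [-0.6 -0.4 -0.6] dM [-0.02 -0.11  0.03]
t23.3 cmd -38.5 y-0.08 yaw51.75 [-38.4  -0.1  72.2] F [ 0.9 -0.4  0.3] dM [-0.07 -0.12  0.01]
t24.1 cmd -37.0 y-0.08 yaw51.75 [-36.9  -0.1  72.2] F [ 0.4 -0.5 -0.7] dM [-0.07 -0.11  0.04]
t24.8 cmd -35.5 y-0.08 yaw51.75 [-35.7  -0.1  72.2] F [-1.5 -0.2  0. ] dM [-0.3   0.08  0.04]
t25.6 cmd -34.0 y-0.08 yaw51.75 [-35.6  -0.1  72.2] F [-6.5 -0.4  2.5] dM [-1.23  0.89  0.1 ]
STOP
(-34.0, np.float64(-0.07585160244472289), 51.75)
```

Run:
```python
from h import *
F0=np.array([-.2,.1,-9.]); y=-.08
env.movel(W(-36,y,72.2),rate=.03); env.pause(.2); rs("off")
z=72.2
for i in range(14):
    z-=.25; env.movel(W(-36,y,z),rate=.02); r=rs("z%.2f"%z)
    if r["F"][2]>-3: break
x=-36
for i in range(14):
    x+=.4; env.movel(W(x,y,z),rate=.02); env.pause(.1); r=rs("x%.1f"%x)
    if r["F"][0]-F0[0]<-6.5: break
env.pause(.5); rs("hold")
print(x,z)
```

```text
off t26.0 [-35.7  -0.1  72.2] F [-1.3 -0.6 -8.6] M [-0.38  0.05 -0.04]
z71.95 t26.3 [-35.8   0.   71.9] F [-0.6 -0.1 -8.5] M [-0.27  0.    0.01]
z71.70 t26.5 [-35.8   0.   71.7] F [-0.9  0.9 -9.5] M [-0.06 -0.1  -0.02]
z71.45 t26.8 [-35.9  -0.   71.4] F [-0.1 -0.8 -9.2] M [-0.08 -0.    0.02]
z71.20 t27.0 [-36.   -0.1  71.2] F [ 0.5 -0.2 -8.3] M [-0.07 -0.05 -0.04]
z70.95 t27.3 [-36.   -0.1  71.1] F [-0.2  1.5 -7. ] M [-0.03  0.13  0.03]
z70.70 t27.5 [-36.   -0.2  71. ] F [-0.4  2.5 -0.8] M [0.04 0.41 0.01]
x-35.6 t27.9 [-35.9  -0.2  71. ] F [-3.2  3.   5.3] M [-0.23  1.02  0.06]
x-35.2 t28.2 [-35.9  -0.2  71. ] F [-5.2  3.8  5.6] M [-0.43  1.18  0.02]
x-34.8 t28.6 [-35.9  -0.2  71. ] F [-5.7  2.8  7.5] M [-0.57  1.29  0.09]
x-34.4 t28.9 [-35.9  -0.2  71. ] F [-5.7  2.6  7.8] M [-0.69  1.46  0.08]
x-34.0 t29.3 [-35.9  -0.2  71. ] F [-7.6  3.   7.9] M [-0.82  1.59  0.14]
hold t29.8 [-35.9  -0.2  71. ] F [-7.4  3.4  8.1] M [-0.88  1.61  0.03]
-34.00000000000001 70.7
```

Run:
```python
from h import *
F0=np.array([-.2,.1,-9.]); y=-.2
x=-34;z=70.7
for i in range(6):
    z+=.12; env.movel(W(x,y,z),rate=.02); env.pause(.15); r=rs("z%.2f"%z)
    if r["F"][2]<-5: break
for i in range(10):
    if r["F"][0]<-9.5: break
    x+=.3; env.movel(W(x,y,z),rate=.02); env.pause(.1); r=rs("x%.1f"%x)
env.pause(.5); rs("hold")
print(x,z)
```

```text
z70.82 t30.2 [-35.9  -0.2  71. ] F [-7.7  3.2  6.5] M [-0.74  1.58  0.07]
z70.94 t30.6 [-35.6  -0.3  71. ] F [-6.5  2.8  4.4] M [-0.83  1.31  0.09]
z71.06 t31.0 [-35.7  -0.3  71. ] F [-5.8  2.1  4.2] M [-0.84  1.23  0.08]
z71.18 t31.4 [-35.7  -0.3  71. ] F [-5.9  1.2  2. ] M [-0.84  1.15  0.06]
z71.30 t31.8 [-35.6  -0.3  71.1] F [-5.6  0.7 -0.3] M [-0.85  1.05  0.11]
z71.42 t32.2 [-35.6  -0.3  71. ] F [-6.4  1.1 -1.6] M [-0.91  0.99  0.1 ]
x-33.7 t32.5 [-35.7  -0.3  71.1] F [-6.5  0.4 -0.4] M [-1.03  1.09  0.15]
x-33.4 t32.9 [-35.6  -0.3  71.1] F [-7.1  1.6  0.7] M [-1.15  1.24  0.12]
x-33.1 t33.2 [-35.6  -0.3  71.1] F [-8.2  1.9  0.5] M [-1.28  1.36  0.1 ]
x-32.8 t33.6 [-35.6  -0.3  71.1] F [-8.5  1.8  0.9] M [-1.37  1.44  0.16]
x-32.5 t33.9 [-35.6  -0.3  71.1] F [-9.5  1.6  1.1] M [-1.44  1.53  0.18]
x-32.2 t34.3 [-35.5  -0.3  71.1] F [-11.3   1.3   2.3] M [-1.6   1.7   0.18]
hold t34.8 [-35.6  -0.3  71.1] F [-10.7   1.3   2.8] M [-1.66  1.71  0.16]
-32.20000000000002 71.42000000000003
```

Run:
```python
from h import *
env.movel(W(-35,-.3,71.3),rate=.03); env.pause(.2); rs("relax")
effector.release(); rs("open")
env.movel(W(-35.6,-.3,155),rate=.2)
env.movel(W(-35.6,33.9,150),Ry(YAW),rate=.15); env.pause(.2); rs("above")
P,p,m=cloud("side"); cv2.imwrite("pics/s4.png",cv2.resize(p[130:280,200:440,::-1],None,fx=3.3,fy=3.3))
k=W(-35.6,33.9,0)
for c in("side","top"):
    if c=="top": P,p,m=cloud(c)
    Q=sel(P,m,k,.03,.08,.092); print(c,len(Q),L(np.r_[rect(Q)[0]/1000,0]) if len(Q)>3 else "", rect(Q)[1:] if len(Q)>3 else "")
    print([(L(r["at"]),round(r["score"],2)) for r in tip_of(c,"knob_grip")[:2]],[(L(r["at"]),round(r["score"],2)) for r in tip_of(c,"carriage")[:1]])
```

```text
relax t35.2 [-35.7  -0.4  71.1] F [-5.5 -0.6 -3.5] M [-0.87  0.78  0.03]
open t36.1 [-35.   -0.3  71.3] F [0.8 0.1 0.1] M [-0.03  0.    0.03]
above t37.2 [-35.7  33.  150. ] F [ 0.4 -0.1  0.8] M [-0.04  0.03 -0.01]
side 131 [-39.8  32.3   0. ] (30.7, 28.9, 7.3)
[(array([-34.5,  32.3,  77.2]), 0.79)] [(array([-34.9,  -1.8,  13.2]), 0.95)]
top 0  
[] [(array([-33.9,  -2.5,  16.4]), 0.45)]
```

View pics/s4.png

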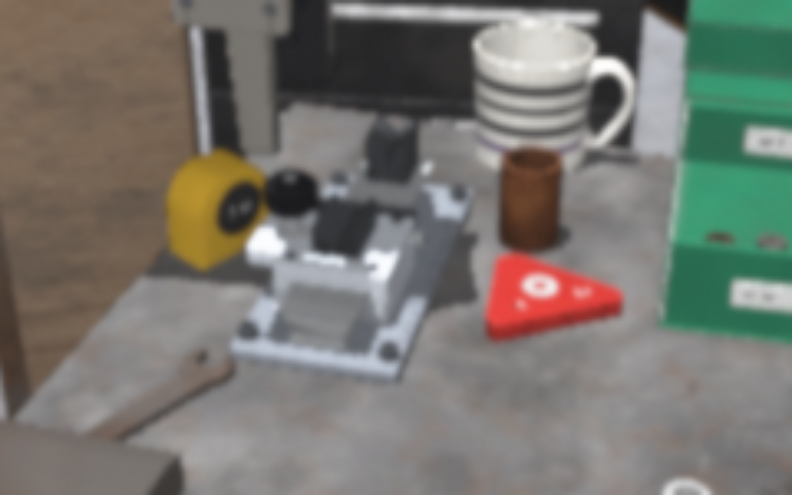

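The carriage sits on the rail against the stop. The knob is at about (292,192) in the crop, and the tape measure beside it at (215,210) is lower than the fingertips will be. Next I grip the knob and turn it clockwise while watching the moment.

```bash
cat > turn.py <<'E'
from h import *
def turn(x,y,z,yaw,ymin,target=.55):
    e,n=rx(); step=4.; i=0; m=0
    while yaw>ymin:
        yaw-=step; env.movel(W(x,y,z),Ry(yaw),rate=.02)
        ss=[]
        for _ in range(3): env.pause(.03); ss.append(env.sense())
        F=np.mean([s["wrist_force"] for s in ss],0); M=np.mean([s["moment"] for s in ss],0); m=M[2]
        fx,fy=F[:2]@e,F[:2]@n
        y+=np.clip(.08*fy,-.25,.25) if abs(fy)>1.5 else 0
        x+=np.clip(.08*(fx+4),-.2,.2)
        step=4. if m<.08 else 2. if m<.3 else 1.
        i+=1; t=ss[-1]["tcp_rot"]; ay=np.degrees(np.arctan2(t[1][1],t[0][1]))
        if i%2==0 or m>.3: print("t%.1f yaw cmd%.1f act%.1f"%(ss[-1]["t"],yaw,ay),L(ss[-1]["ee_pos"]),"cmd %.1f %.1f"%(x,y),"F %.1f %.1f %.1f"%(fx,fy,F[2]),"Mz%.3f"%m,"g%.0f"%ss[-1]["grasp_force"])
        if m>target: print("TARGET"); break
        if max(abs(fx),abs(fy))>15: print("side force"); break
    return x,y,yaw
E
python3 - <<'E'
from turn import *
env.movel(W(-35.6,33.7,93),Ry(YAW),rate=.12); env.pause(.1); rs("down")
effector.grasp(squeeze=12); rs("g12"); effector.grasp(squeeze=45); s=st("g45"); rs()
print(turn(-35.2,33.7,93,YAW,YAW-20))
E
```

```text
down t38.2 [-35.4  33.1  93.7] F [-0.7 -0.8  0.6] M [-0.04  0.    0.02]
g12 t39.1 [-35.7  33.7  93. ] F [-0.7 -0.3 -0.1] M [-0.13  0.08  0.01]
g45 t39.4 p [ 445.5 -108.6   93. ] F [ 0.5 -0.4  0.4] M [-0.15  0.13 -0.01] w32.8 g45.0 q [-0.38  0.42  0.65  2.2  -0.43  0.64  1.48]
 t39.4 [-35.7  33.7  93. ] F [-0.  -0.7  0.4] M [-0.15  0.13 -0.01]
t40.1 yaw cmd43.8 act43.8 [-35.6  34.   92.9] cmd -35.1 33.8 F -4.2 1.2 2.5 Mz-0.005 g45
t40.8 yaw cmd35.8 act35.8 [-35.7  34.1  92.9] cmd -35.3 34.0 F -4.9 1.2 3.1 Mz-0.038 g45
(np.float64(-35.34373802725445), np.float64(34.12060013397313), 31.75)
```

Run:
```python
from turn import *
print(turn(-35.3,34.1,93,YAW-20,YAW-125,.54)); rs()
```

```text
t41.8 yaw cmd23.8 act23.8 [-35.9  34.1  93. ] cmd -35.5 34.3 F -4.8 2.0 3.8 Mz-0.017 g45
t42.5 yaw cmd15.8 act15.8 [-36.   34.2  92.9] cmd -35.7 34.3 F -5.1 1.3 3.2 Mz-0.021 g45
t43.2 yaw cmd7.8 act7.9 [-36.   34.3  93. ] cmd -35.9 34.3 F -5.6 1.4 3.4 Mz-0.045 g45
t43.9 yaw cmd-0.2 act-0.0 [-36.1  34.5  93. ] cmd -36.0 34.4 F -5.3 1.4 2.9 Mz0.113 g45
t44.3 yaw cmd-2.2 act-2.1 [-36.1  34.5  93. ] cmd -36.1 34.4 F -4.8 1.3 3.1 Mz0.304 g45
t44.6 yaw cmd-3.2 act-3.2 [-36.1  34.5  93. ] cmd -36.1 34.6 F -3.6 2.1 2.7 Mz0.334 g45
t45.0 yaw cmd-4.2 act-4.2 [-36.   34.5  93. ] cmd -36.1 34.7 F -4.3 1.9 2.1 Mz0.380 g45
t45.3 yaw cmd-5.2 act-5.3 [-36.1  34.7  93. ] cmd -36.1 34.7 F -3.6 0.9 0.9 Mz0.392 g45
t45.7 yaw cmd-6.2 act-6.2 [-36.   34.7  93. ] cmd -36.0 34.7 F -3.7 0.9 0.2 Mz0.463 g45
t46.0 yaw cmd-7.2 act-7.3 [-36.1  34.7  93. ] cmd -36.1 34.7 F -4.6 0.7 0.6 Mz0.414 g45
t46.4 yaw cmd-8.2 act-8.2 [-36.1  34.8  93. ] cmd -36.0 34.7 F -3.4 1.1 0.1 Mz0.473 g45
t46.7 yaw cmd-9.2 act-9.2 [-36.   34.8  93. ] cmd -36.0 34.9 F -3.8 1.8 0.8 Mz0.544 g45
TARGET
(np.float64(-36.02551553914665), np.float64(34.85110730389035), -9.25)
 t46.7 [-36.   34.8  93. ] F [-4.1  2.4  0.7] M [-0.51  0.84  0.56]
```

Run:
```python
from turn import *
env.pause(.3); m=np.mean([(env.pause(.03),env.sense()["moment"][2])[1] for _ in range(6)]); print("held",m)
x,y,yaw=-36.0,34.8,-9.25
while m<.55 and yaw>-13:
    yaw-=.5; env.movel(W(x,y,93),Ry(yaw),rate=.02); env.pause(.15); m=np.mean([(env.pause(.03),env.sense()["moment"][2])[1] for _ in range(5)]); print(yaw,m)
rs(); effector.release(); rs("open")
env.movel(W(x,y,170),rate=.15); env.movel(W(-150,20,200),Ry(YAW-60),rate=.2); env.pause(.2); rs("clear")
P,p,mm=cloud("side"); cv2.imwrite("pics/s5.png",cv2.resize(p[130:280,200:440,::-1],None,fx=3.3,fy=3.3))
Q=sel(P,mm,W(-36,34,0),.03,.08,.092); print("knob",L(np.r_[rect(Q)[0]/1000,0]),rect(Q))
for n in("carriage","carriage_front","knob_grip","set_stop"): print(n,[(L(r["at"]),round(r["score"],2)) for r in tip_of("side",n)[:1]])
```

```text
held 0.546828438443326
-9.75 0.5890557074970056
 t47.8 [-36.   34.8  93. ] F [-4.   2.4  0.7] M [-0.55  0.92  0.6 ]
open t48.8 [-36.   34.8  93. ] F [ 0.2  0.5 -0.5] M [-0.01  0.11  0.02]
clear t50.4 [-149.    20.3  199.6] F [ 0.6  0.3 -0.1] M [-0.05  0.06 -0.  ]
knob [-39.6  32.2   0. ] (array([ 444.3, -112.6]), 30.9, 29.4, 1.3)
carriage [(array([-37. ,  -1.2,  14.8]), 0.8)]
carriage_front [(array([ 0.1, -2.1, 44.1]), 0.86)]
knob_grip [(array([-37.2,  32.3,  78.2]), 0.81)]
set_stop [(array([-0. , -0.3, 31. ]), 0.56)]
```

View pics/s5.png

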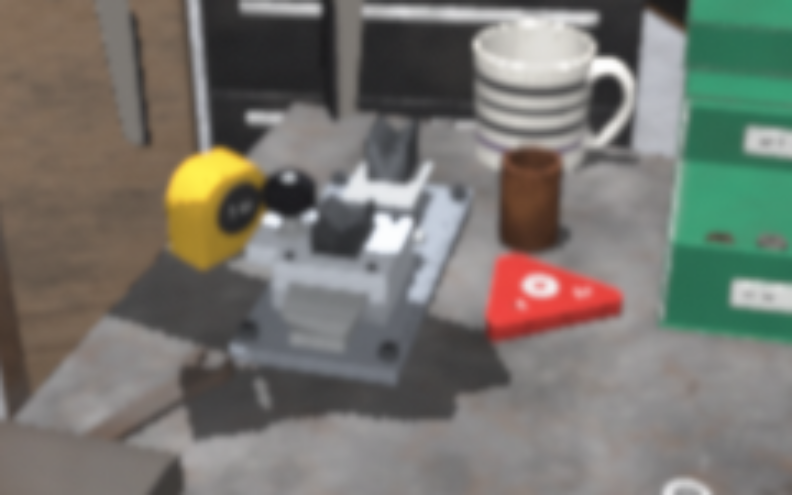

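The V-rest is against the stop, and the knob at about (290,190) measures the same as before, so nothing shifted. The bystanders are untouched and the arm is clear.

```bash
python3 -c "
from station import workorder; print(workorder.finish_job())"
```

```text
the job is handed in; nothing more can be done
None
```

I handed the job in at about 50 s with the V-rest on the rail, pressed to the stop (about 10 N at the wrist), the knob clamped at about 0.59 N m, and the gripper released and clear; no verdict came back.

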